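# Aim the code scanner at the battery pack's bin label

### The job

Draw the white and red code scanner up out of its holder, turn it, and hold it raised over the sloping label on the front of the blue bin that holds the orange battery pack: window end towards the label, square to it, aimed at its middle from about 8 cm away. Finish while still holding it there, steady and touching nothing but the gripper, for the reader to take the code; do not let go, and leave the other things on the bench where they are.

Things in the scene. Friction and masses are not known exactly. Their poses are not given: they have to be found in the camera images.
- scanner_grip (a point): Middle of the red grip band, to grasp: on the axis of the white scanner stick, 110 mm above its window end, 40 mm below its top. Stick 150 mm long, 130 to 240 g, upright in its holder at first, window down: head 42 mm across for the lowest 50 mm, barrel 34 mm across from 64 to 144 mm. Band reaches 26 mm below, 24 above this point. z: along the axis, window to top. Roll about it does not matter
- scanner_window (a point): Centre of the scanner's reading window, the flat lower end of the stick; same axes as scanner_grip. It looks along -z, away from the barrel
- holder_mouth (a point): Centre of the mouth of the grey upright holder cup on a dark square foot (85 mm), fixed. Mouth 56 mm above the bench; cup 56 mm across outside, 47 mm inside. The window stands on the cup's floor 42 mm below the mouth: raise the scanner over 42 mm straight up before moving or turning it. z up
- label_a: Middle of the white label (66 mm wide, 36 mm up the slope, black bars) on the front of the bin with the orange pack, 52 mm above the bench. z: out of the face, 35 degrees from vertical, leaning to the robot's side; y level. Fixed blue bin, 100 wide, 75 mm high, from 20 to 180 mm behind this point; like bins with a silver motor and a black brick beside it, in any order
- pack_mid (a point): Centre of the orange battery pack, 105 x 64 x 60 mm, lying in its bin; leave it
- motor_mid (a point): Silver motor, 85 mm long, lying in another bin; leave it
- brick_mid (a point): Black ribbed power brick, 110 x 60 x 36 mm, lying in another bin; leave it
- meter_mid (a point): Centre of a yellow multimeter, 150 x 76 x 34 mm, lying flat on the bench (on the other side from the holder); leave it
- tape: Green tape roll lying flat, 90 mm across, 20 mm high, origin under its centre; leave it
- cell: Blue battery cell standing, 32 mm across, 70 mm high, origin under its centre; leave it
- driver: Screwdriver lying on the bench; leave it

How it is judged:
By the outcome, as a careful person would: the job done as asked, in the order asked, and still so for the second after the job is handed in, while the arm keeps its last pose, push and grip.
It also fails if it takes over 35 s, if anything falls off the work surface, if the arm or the gripper's body presses on something with over 40 N, if the wrist force passes 120 N, or if a joint passes its speed limit or range.

### The arm

A 6-joint arm with a two-finger parallel gripper is mounted at the origin on the work surface. World frame = base frame: x ahead of the robot, y to its left, z up, the work surface at z = 0. Lengths are in mm, angles in rad, forces in N, time in s.
With the tool pointing down it reaches from about 375 to 975 mm from the base axis. Payload 3.8 kg.
Tool frame: the origin (TCP) lies on the centre line of the jaws, within the pads' length; the fingertips stand 17 mm ahead of it and the grasp point (between the pads) lies 2 mm behind it; z points along the fingers, y is the line along which they close (so a half turn about z gives the same grasp; the last joint's range is limited). The gripper opens to 85 mm and grips with 20 to 120 N. Pads are 22 mm wide; open, the fingers measure 114 mm over their backs; the gripper's body (76 mm by 85 mm) begins 54 mm behind the grasp point. The pads swing forward as they close: fully open they stand 13 mm farther back than shut.
Start: joints at [-1.345, 0.264, 1.604, -0, 1.274, -0.037], TCP at [175.35, -651.821, 248.28] pointing down, gripper open.
Joint ranges: [-2.63, 2.63], [-0.94, 2.18], [0.31, 2.57], [-1.31, 4.45], [0, 2.66], [-2.55, 2.55]. Speed limits (rad/s): [2.57, 2.57, 3.14, 3.14, 3.14, 3.14].

### API

Orientations are given as a rotation vector (axis times angle).
In Python, from rig import robot gives the robot as it stands. The module is installed in compiled form; this text tells all that it offers.
- The arm moves only by the tool jog_arm, never from a script. Its argument "plan" is one flat list of numbers, 5 for each row, row after row: the shift along the tool's x, y, z in m, then the turn about the tool's z in degrees, then the finger opening in m, from 0 to 0.0854. A call has 1 to 5 rows; each row is the pose to reach, as a shift and turn from the pose commanded when the call began, along the tool's axes at that moment; what a row does not reach only later rows make up. A row lasts 1/10 s, in which the tool goes at most 50 mm and 8.59 degrees, less where a joint would pass 70% of its speed; a pose out of reach is approached as far as the arm can. A call with a gripper value outside its range is refused whole. The fingers move at their own pace and stop on an object; "squeeze" is the grip in N (left out, the last holds). Time passes only in rows, so rows that repeat a pose let the fingers close. It gives the time, the measured TCP pose, the force, the opening and the grip force at its end, in the units of the state.
- robot.state(): the state, without advancing time (a new reading comes with each control period).
- robot.grab_frame(name): name is "side" or "top" or "wrist"; returns (picture, depth): 480x640x3 uint8, red, green, blue; 480x640 float32, mm along the optical axis (not along the pixel's ray), 0 where there is no reading.
- robot.camera_model(name): a dict with "fov_y" (degrees; the focal length in pixels is half the picture's height over the tangent of half this angle, whatever the lens; pixels are square), "cx", "cy" (the principal point, pixels), "R" (3x3) and "t" (3): a world point X has camera coordinates R X + t. Camera axes: x right, y down, z forward; pixel columns grow to the right and rows downward; lengths in mm; the calibration is good to about 2 mm. The wrist camera is an equidistant fisheye: a pixel r from the principal point sees the ray r / f radians off the axis. A picture is of the moment at which its call begins: read the wrist's pose just before it. camera_model takes no time and is no camera call; for the wrist camera it gives the pose at the moment of the call.
- robot.finish_job(): hands the job in; it is judged then, once.
The state is a dict: "clock": time; "q": joint angles; "joint_velocities": joint speeds; "effort": joint torques, N m; "eef_pos": TCP position; "tool_rot": TCP orientation; "contact_force": force on the tool from outside, world axes, zero at the start; "moment": the same for the moment, N m; "gripper_width": finger opening in mm; "grip_force": force on a finger pad.
Only numpy, scipy, OpenCV 4.12 (cv2) and the standard library are available. Lean on these libraries where they do the work, as an engineer would, in place of code of your own. Each camera call takes 0.05 s, during which the arm holds its last target. There are 200 camera calls.

## Working session

There is one attempt and no reset: what is moved stays moved. The work goes in short steps, Python scripts to look and compute and a tool call to move; the robot and the scene stay as the last step left them, time stands still between calls to the robot, and variables do not carry over. Pictures are saved under pics/ and viewed, at most 10 in all, crops included, and the job is handed in when it is done.

Besides the shell and the picture viewer there is one more tool, called as name(argument=value, ...) on one line, values as JSON. jog_arm: Moves the arm, as the interface text tells. Its arguments: {"type":"object","properties":{"plan":{"type":"array","items":{"type":"number"}},"squeeze":{"type":"number"}},"required":["plan"]}

```bash
mkdir -p pics
cat > h.py <<'E'
import numpy as np, cv2
from rig import robot
from scipy.spatial.transform import Rotation as Ro
def grab(n):
    m=robot.camera_model(n); p,d=robot.grab_frame(n); return p,d,m
def cloud(d,m):
    f=240/np.tan(np.radians(m['fov_y'])/2)
    v,u=np.mgrid[0:480,0:640]
    c=np.stack([(u-m['cx'])/f*d,(v-m['cy'])/f*d,d],-1)
    return (c-np.array(m['t']))@np.array(m['R'])
E
python3 - <<'E'
from h import *
for n in('side','top'):
    p,d,m=grab(n); cv2.imwrite(f'pics/{n}1.png',p[:,:,::-1]); np.savez(f'{n}1.npz',p=p,d=d,X=cloud(d,m)); 
    print(n,m, (d>0).mean())
print(robot.state())
E
```

```text
side {'fov_y': 49.477630935229186, 'cx': 319.0321411879833, 'cy': 239.651840984166, 'R': array([[ 0.99354796, -0.1133409 , -0.00403511],
       [-0.08753156, -0.74370805, -0.66274925],
       [ 0.07211565,  0.65882636, -0.74883052]]), 't': array([-537.11134852,  102.43598269, 1196.6838907 ])} 0.9961393229166666
top {'fov_y': 47.975761226734214, 'cx': 324.90610750515384, 'cy': 233.90211829638446, 'R': array([[-0.00760449, -0.99984086, -0.01613756],
       [-0.99487482,  0.00919196, -0.10069562],
       [ 0.10082793,  0.01528911, -0.9947864 ]]), 't': array([  11.89290377,  575.54860139, 1456.34613201])} 0.9961328125
{'clock': 0.1, 'q': array([-1.34488153e+00,  2.64719250e-01,  1.60524188e+00, -4.01369832e-05,
        1.27367980e+00, -3.68900829e-02]), 'joint_velocities': array([-0.00020249, -0.00168865, -0.00209404,  0.00029615,  0.00066222,
       -0.00069194]), 'effort': array([ 2.43473578e-04, -5.16705930e+01, -3.68590665e+01, -1.35436153e-04,
        6.28352471e-03, -8.94824780e-06]), 'eef_pos': array([ 175.21163106, -651.22063609,  247.05615135]), 'tool_rot': array([-3.11248893e+00, -4.11377630e-01,  3.63395505e-04]), 'contact_force': array([ 0.67688011,  0.37106769, -0.5945735 ]), 'moment': array([ 0.00746671,  0.0519751 , -0.02111376]), 'grip_force': 0.0, 'gripper_width': 85.2716186851954}
```

View pics/top1.png

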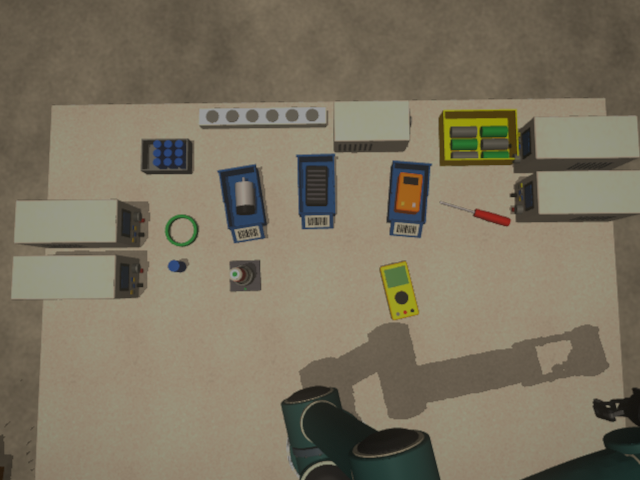

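View pics/side1.png

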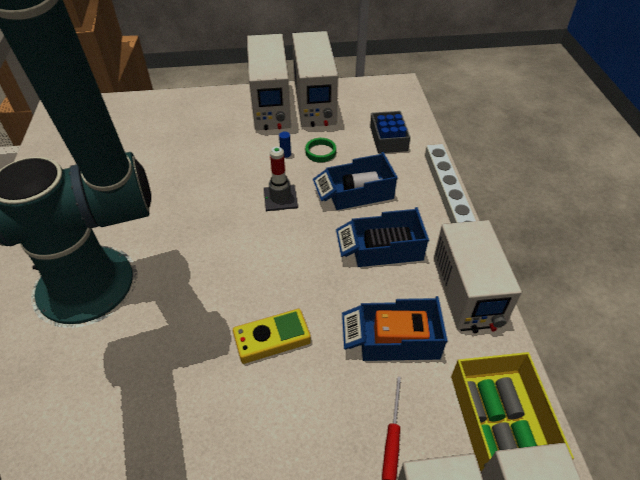

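The top view shows the orange pack's bin at (408,198), its label at (406,229), the scanner in its holder at (240,274) and the meter at (400,290). The side view shows the label at (352,327) and the scanner's red band at (277,162).

Run:
```python
from h import *
def comp(mask,seed,r=25):
    mk=np.zeros_like(mask);u,v=seed;mk[v-r:v+r,u-r:u+r]=mask[v-r:v+r,u-r:u+r];return mk
for n,lab,sc in(('top',(406,229),(240,274)),('side',(352,327),(277,170))):
    z=np.load(n+'1.npz');p=z['p'].astype(int);X=z['X']
    mx,mn=p.max(-1),p.min(-1)
    # label: white quad
    w=((mx-mn<45)&(mn>110)).astype(np.uint8);w=comp(w,lab,24)
    w=w*((X[...,2]>30)&(X[...,2]<75)).astype(np.uint8)
    w=cv2.morphologyEx(w,cv2.MORPH_CLOSE,np.ones((5,5)))
    k,L,S,C=cv2.connectedComponentsWithStats(w);i=1+S[1:,4].argmax();M=L==i
    c,s,a=cv2.minAreaRect(np.argwhere(M)[:,::-1].astype(np.float32))
    P=X[M];q=P.mean(0);U,D,V=np.linalg.svd(P-q,full_matrices=False);nn=V[2]*np.sign(V[2][2])
    print(n,'label',S[i],c,s,a,'mean',q.round(1),'bbox mid',((P.min(0)+P.max(0))/2).round(1),'n',nn.round(3),'tilt',np.degrees(np.arccos(nn[2])).round(1),'az',np.degrees(np.arctan2(nn[1],nn[0])).round(1),'res',D[2]/len(P)**.5,'long',V[0].round(3),'ext',np.ptp((P-q)@V[0]),np.ptp((P-q)@V[1]))
    # blue bin walls direction
    # scanner
    red=((p[...,0]>p[...,1]+45)&(p[...,0]>p[...,2]+45)).astype(np.uint8);r=comp(red,sc,35)>0
    print('red',r.sum(),X[r].mean(0).round(1),X[r].min(0).round(1),X[r].max(0).round(1))
    u,v=sc;B=X[v-40:v+40,u-40:u+40].reshape(-1,3)
    for lo,hi in((60,75),(80,100),(100,120),(120,145),(150,157),(157,170)):
        b=B[(B[:,2]>lo)&(B[:,2]<hi)]
        if len(b):print(lo,hi,len(b),b.mean(0).round(1),b.min(0).round(1),b.max(0).round(1))
    T=X[(X[...,2]>-8)&(X[...,2]<8)];print('bench z',np.median(T[:,2]))
```

```text
top label [394 223  25  12  95] (405.80743408203125, 228.61888122558594) (23.810897827148438, 11.04535961151123) 5.194429397583008 mean [ 586.4 -209.6   50.5] bbox mid [ 586.3 -212.7   51.3] n [-0.576  0.067  0.815] tilt 35.4 az 173.3 res 2.705585090716652 long [ 0.03   0.998 -0.061] ext 64.24002239221323 37.88608947377784<stdin>:18: RuntimeWarning: Mean of empty slice.
  ret = um.true_divide(
Traceback (most recent call last):
ValueError: zero-size array to reduction operation minimum which has no identity
```

Run:
```python
from h import *
def comp(mask,seed,r=25):
    mk=np.zeros_like(mask);u,v=seed;mk[v-r:v+r,u-r:u+r]=mask[v-r:v+r,u-r:u+r];return mk
for n,lab,sc in(('top',(406,229),(240,274)),('side',(352,327),(277,170))):
    z=np.load(n+'1.npz');p=z['p'].astype(int);X=z['X']
    mx,mn=p.max(-1),p.min(-1)
    if n=='side':
        w=((mx-mn<60)&(mn>90)).astype(np.uint8);w=comp(w,lab,24)*((X[...,2]>30)&(X[...,2]<75)).astype(np.uint8)
        w=cv2.morphologyEx(w,cv2.MORPH_CLOSE,np.ones((5,5)))
        k,L,S,C=cv2.connectedComponentsWithStats(w);i=1+S[1:,4].argmax();M=L==i
        P=X[M];q=P.mean(0);U,D,V=np.linalg.svd(P-q,full_matrices=False);nn=V[2]*np.sign(V[2][2])
        print(n,S[i],q.round(1),'mid',((P.min(0)+P.max(0))/2).round(1),'n',nn.round(3),'tilt',np.degrees(np.arccos(nn[2])),'az',np.degrees(np.arctan2(nn[1],nn[0])),'long',V[0].round(3),'ext',np.ptp((P-q)@V[0]),np.ptp((P-q)@V[1]))
    bl=((p[...,2]>p[...,0]+40)&(p[...,2]>p[...,1]+20)&(X[...,2]>20)&(X[...,2]<90)).astype(np.uint8)
    bl=comp(bl,(lab[0]+(50 if n=='side' else 0),lab[1]-(0 if n=='side' else 32)),58)
    k,L,S,C=cv2.connectedComponentsWithStats(bl);i=1+S[1:,4].argmax();P=X[(L==i)]
    P=P[P[:,2]>62]
    c,s,a=cv2.minAreaRect(P[:,:2].astype(np.float32));print(n,'bin rim',c,s,a,len(P))
    u,v=sc;B=X[v-40:v+40,u-40:u+40].reshape(-1,3)
    for lo,hi in((45,75),(78,100),(100,125),(125,150),(150,157),(157,175)):
        b=B[(B[:,2]>lo)&(B[:,2]<hi)]
        if len(b):print(lo,hi,len(b),b.mean(0).round(1),b.min(0).round(1),b.max(0).round(1))
    print('bench',np.median(X[300:330,150:250,2]))
    b=B[(B[:,2]>8)&(B[:,2]<40)];print('foot',b.min(0),b.max(0))
```

```text
top bin rim (761.4789428710938, -228.43392944335938) (100.19053649902344, 4.0106706619262695) 83.9178695678711 38
45 75 231 [507.4 223.8  55.5] [439.7 178.4  45.1] [575.7 260.1  75. ]
78 100 14 [466.4 220.1  86.4] [450.  215.5  78.1] [481.7 226.6  98.4]
100 125 20 [463.4 218.5 110.6] [449.4 215.  100.2] [480.8 225.2 123.6]
125 150 25 [462.7 218.4 138.7] [449.1 215.1 126.8] [479.6 226.3 149.9]
150 157 21 [463.5 228.7 154.4] [448.9 216.  150. ] [481.6 249.4 157. ]
157 175 130 [465.3 231.6 162.8] [448.8 214.7 157.1] [481.3 248.4 172. ]
bench -0.024293268513625864
foot [359.97696341 135.39092439   8.00168708] [580.21666944 356.41107529  39.90667072]
side [344 307  17  36 490] [ 583.4 -214.1   56.9] mid [ 529.  -471.5  499.4] n [ 0.985 -0.173  0.021] tilt 88.78299247847316 az -9.951544793031994 long [ 0.114  0.545 -0.83 ] ext 1105.6747900442035 70.54895684458344
side bin rim (635.2097778320312, -219.9390869140625) (100.03013610839844, 77.24905395507812) 82.88506317138672 160
45 75 394 [474.3 282.7  60.9] [436.9 198.5  45. ] [562.  427.2  74.9]
78 100 86 [464.  217.8  88.1] [447.4 210.3  78. ] [480.9 229.6  99.2]
100 125 109 [464.  217.2 111.8] [447.1 208.8 100. ] [481.5 230.9 124.4]
125 150 122 [464.5 217.6 138.3] [447.  208.9 125.3] [481.4 233.3 149.8]
150 157 26 [464.1 218.8 153.8] [447.6 210.1 150.4] [479.7 235.4 156.7]
157 175 106 [464.  224.9 162.5] [447.9 212.3 157. ] [480.  240.3 167.8]
bench 0.5651296294419109
foot [421.69352631 183.0999058    8.01630735] [582.92525442 487.97788023  39.9214283 ]
```

jog_arm(plan=[0.19, -0.155, -0.005, 0, 0.085, 0.19, -0.155, -0.005, 0, 0.085, 0.19, -0.155, -0.005, 0, 0.085, 0.19, -0.155, -0.005, 0, 0.085, 0.19, -0.155, -0.005, 0, 0.085])

```text
clock: 0.6
eef_pos: [319.3, -450.5, 252.8]
tool_rot: [-3.114, -0.411, 0.0]
contact_force: [1.2, -0.6, -0.5]
gripper_width: 85.0
grip_force: 0.0
```

jog_arm(plan=[0.19, -0.155, -0.005, 0, 0.085, 0.19, -0.155, -0.005, 0, 0.085, 0.19, -0.155, -0.005, 0, 0.085, 0.19, -0.155, -0.005, 0, 0.085, 0.19, -0.155, -0.005, 0, 0.085])

```text
clock: 1.1
eef_pos: [462.5, -251.5, 258.0]
tool_rot: [-3.114, -0.412, 0.0]
contact_force: [0.3, -0.8, -1.0]
gripper_width: 85.1
grip_force: 0.0
```

jog_arm(plan=[0.0645, -0.234, 0, 0, 0.085, 0.0645, -0.234, 0, 0, 0.085, 0.0645, -0.234, 0, 0, 0.085, 0.0645, -0.234, 0, 0, 0.085, 0.0645, -0.234, 0, 0, 0.085])

```text
clock: 1.6
eef_pos: [462.5, -8.7, 258.0]
tool_rot: [-3.114, -0.412, 0.0]
contact_force: [1.7, 0.3, -0.1]
gripper_width: 84.8
grip_force: 0.0
```

jog_arm(plan=[0.0645, -0.234, 0, -8, 0.085, 0.0645, -0.234, 0, -16, 0.085, 0.0645, -0.234, 0, -24, 0.085, 0.0645, -0.234, 0, -32, 0.085, 0.0645, -0.234, 0, -40, 0.085])

```text
clock: 2.1
eef_pos: [464.0, 234.1, 258.0]
tool_rot: [-2.781, -1.461, 0.0]
contact_force: [0.5, -0.1, 0.5]
gripper_width: 85.0
grip_force: 0.0
```

jog_arm(plan=[0, 0, 0, -8, 0.085, 0, 0, 0, -16, 0.085, 0, 0, 0, -24, 0.085, 0, 0, 0, -32, 0.085, 0, 0, 0, -35, 0.085])

```text
clock: 2.6
eef_pos: [464.3, 231.7, 257.7]
tool_rot: [-2.215, -2.227, 0.002]
contact_force: [0.1, -0.4, -0.0]
gripper_width: 84.8
grip_force: 0.0
```

```bash
cat >> h.py <<'E'
def go(target,st=None):
    "shift (m) in tool axes from the present pose to a world point"
    s=st or robot.state();R=Ro.from_rotvec(s['tool_rot']).as_matrix()
    return (R.T@(np.array(target)-s['eef_pos'])/1000).round(4)
E
python3 - <<'E'
from h import *
s=robot.state();R=Ro.from_rotvec(s['tool_rot']).as_matrix()
print(s['clock'],s['eef_pos'],s['q'].round(3));print(R.round(3))
print(go([464.5,231.5,122]))
p,d,m=grab('wrist');cv2.imwrite('pics/w1.png',p[:,:,::-1]);np.savez('w1.npz',p=p,d=d)
c=m['R']@np.array([464.5,231.5,164])+m['t'];f=240/np.tan(np.radians(m['fov_y'])/2)
th=np.arctan2(np.hypot(c[0],c[1]),c[2]);print('expected top px',m['cx']+f*th*c[0]/np.hypot(*c[:2]),m['cy']+f*th*c[1]/np.hypot(*c[:2]),m['fov_y'])
E
```

```text
2.6 [464.33780869 231.68686958 257.7006625 ] [ 0.415 -0.039  1.921 -0.     1.26   0.409]
[[-0.005  1.    -0.001]
 [ 1.     0.005 -0.   ]
 [-0.    -0.001 -1.   ]]
[-1.000e-04  3.000e-04  1.357e-01]
expected top px 321.05980018483086 253.87654669209843 65.70646984690485
```

View pics/w1.png

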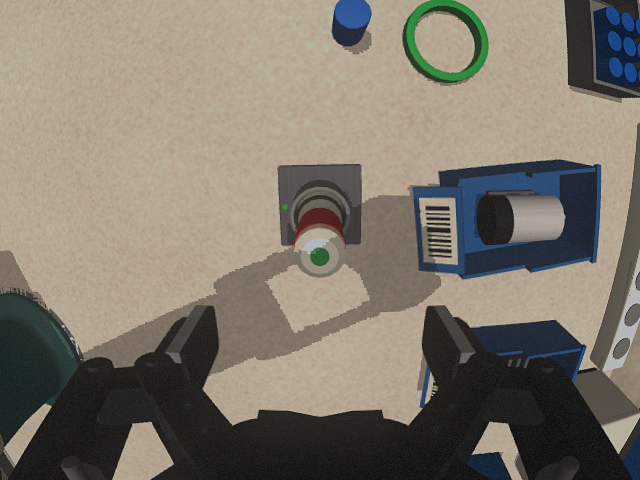

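The wrist view shows the scanner's top at (320,256), 2 px from the predicted spot (321,254), so the position agrees. I'll go down and grip.

jog_arm(plan=[0, 0, 0.04, 0, 0.085, 0, 0, 0.08, 0, 0.085, 0, 0, 0.11, 0, 0.085, 0, 0, 0.13, 0, 0.085, 0, 0, 0.1355, 0, 0.085])

```text
clock: 3.15
eef_pos: [462.3, 230.5, 119.4]
tool_rot: [-2.22, -2.22, 0.009]
contact_force: [-0.1, -0.9, -0.2]
gripper_width: 84.9
grip_force: 0.0
```

jog_arm(plan=[0, 0, 0, 0, 0.06, 0, 0, 0, 0, 0.03, 0, 0, 0, 0, 0.02, 0, 0, 0, 0, 0.02, 0, 0, 0, 0, 0.02], squeeze=40)

```text
clock: 3.65
eef_pos: [465.4, 232.2, 124.5]
tool_rot: [2.22, 2.222, 0.003]
contact_force: [-2.2, 0.2, 6.4]
gripper_width: 33.1
grip_force: 39.4
```

jog_arm(plan=[0, 0, 0, 0, 0.02, 0, 0, 0, 0, 0.02])

```text
clock: 3.85
eef_pos: [465.4, 232.2, 124.5]
tool_rot: [2.22, 2.222, 0.003]
contact_force: [-1.8, -0.8, 5.6]
gripper_width: 33.0
grip_force: 39.5
```

jog_arm(plan=[0, 0, -0.01, 0, 0.02, 0, 0, -0.03, 0, 0.02, 0, 0, -0.05, 0, 0.02, 0, 0, -0.065, 0, 0.02, 0, 0, -0.07, 0, 0.02])

```text
clock: 4.35
eef_pos: [465.9, 232.2, 195.2]
tool_rot: [2.219, 2.222, 0.006]
contact_force: [0.0, 0.8, -1.5]
gripper_width: 32.5
grip_force: 40.5
```

jog_arm(plan=[-0.015, 0, 0, 0, 0.02, -0.035, 0, 0, 0, 0.02, -0.055, 0, 0, 0, 0.02, -0.07, 0, 0, 0, 0.02, -0.07, 0, 0, 0, 0.02])

```text
clock: 4.85
eef_pos: [464.0, 159.5, 191.7]
tool_rot: [-2.222, -2.22, 0.003]
contact_force: [0.2, 0.6, -2.7]
gripper_width: 33.0
grip_force: 40.5
```

Run:
```python
from h import *
s=robot.state();print(s['clock'],s['eef_pos'],s['contact_force'],s['grip_force'],s['gripper_width'],go([464.5,162,133]))
p,d,m=grab('side');X=cloud(d,m)
cv2.imwrite('pics/s2.png',cv2.resize(p[80:260,180:420,::-1],None,fx=3,fy=3))
```

```text
4.85 [464.03353471 159.4811744  191.7360508 ] [ 0.2449586   0.63869523 -2.69037624] 40.52422195672989 32.95883731692271 [0.0026 0.0006 0.0587]
```

View pics/s2.png

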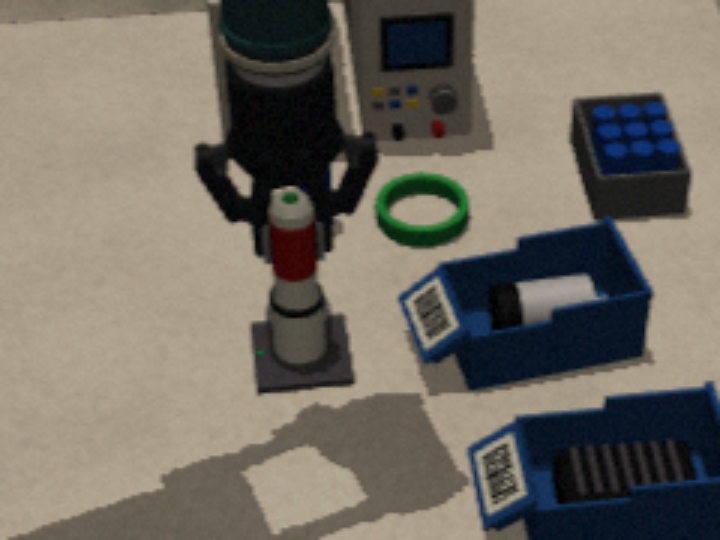

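The crop shows the scanner held upright by its red band at (293,250), clear of the cup. The jog can't tilt the tool, so I'll pivot the stick in the pads by pushing its head gently against the fixed cup's rim.

jog_arm(plan=[0, 0, 0.02, 0, 0.02, 0, 0, 0.04, 0, 0.02, 0.002, 0, 0.055, 0, 0.02, 0.002, 0, 0.058, 0, 0.02, 0.002, 0, 0.058, 0, 0.02], squeeze=30)

```text
clock: 5.4
eef_pos: [464.3, 163.9, 134.1]
tool_rot: [-2.219, -2.222, 0.002]
contact_force: [1.0, 0.6, -2.1]
gripper_width: 33.3
grip_force: 40.5
```

jog_arm(plan=[0.006, 0, 0, 0, 0.02, 0.012, 0, 0, 0, 0.02, 0.018, 0, 0, 0, 0.02, 0.024, 0, 0, 0, 0.02, 0.03, 0, 0, 0, 0.02])

```text
clock: 5.9
eef_pos: [464.7, 192.9, 135.3]
tool_rot: [2.217, 2.223, -0.004]
contact_force: [-1.5, -6.1, 2.5]
gripper_width: 33.1
grip_force: 39.8
```

Run:
```python
from h import *
s=robot.state();print(s['clock'],s['eef_pos'],s['contact_force'],s['moment'],s['grip_force'],s['gripper_width'])
p,d,m=grab('side')
cv2.imwrite('pics/s3.png',cv2.resize(p[80:260,180:420,::-1],None,fx=3,fy=3))
```

```text
5.9 [464.68812504 192.93650524 135.30625843] [-1.53973701 -6.06067787  2.49538156] [-1.4240197   0.18166007 -0.03256301] 39.76328641176224 33.05508292220289
```

View pics/s3.png

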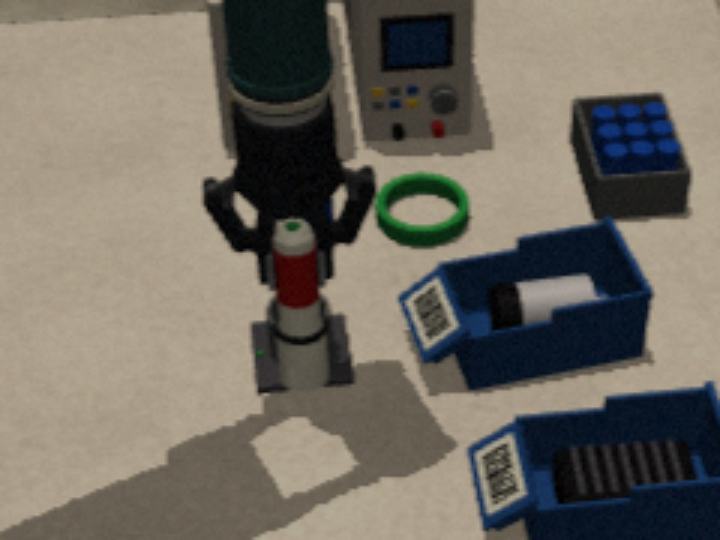

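The head is up against the cup with a light push of 6 N, and the stick is starting to pivot (head at about (303,360)). Continuing.

jog_arm(plan=[0.006, 0, 0, 0, 0.02, 0.012, 0, 0, 0, 0.02, 0.018, 0, 0, 0, 0.02, 0.022, 0, 0, 0, 0.02, 0.022, 0, 0, 0, 0.02])

```text
clock: 6.45
eef_pos: [464.6, 215.1, 134.7]
tool_rot: [2.218, 2.223, -0.003]
contact_force: [-0.0, -5.2, -1.3]
gripper_width: 33.0
grip_force: 39.8
```

jog_arm(plan=[0.005, 0, 0, 0, 0.02, 0.01, 0, 0, 0, 0.02, 0.015, 0, 0, 0, 0.02, 0.018, 0, 0, 0, 0.02, 0.018, 0, 0, 0, 0.02])

```text
clock: 6.95
eef_pos: [464.2, 233.4, 134.5]
tool_rot: [-2.22, -2.223, 0.003]
contact_force: [-0.9, -5.0, -0.1]
gripper_width: 32.9
grip_force: 38.3
```

```bash
cat >> h.py <<'E'
def axis(X,p,g,red_only=False):
    "axis of the gripped stick from its visible points near grip g (world), by plane-symmetric cylinder fit"
    from scipy.optimize import least_squares
    return None
E
python3 - <<'E'
from h import *
s=robot.state();print(s['clock'],s['eef_pos'],s['contact_force'],s['moment'],s['grip_force'],s['gripper_width'])
p,d,m=grab('side');X=cloud(d,m);np.savez('s4.npz',p=p,d=d,X=X)
cv2.imwrite('pics/s4.png',cv2.resize(p[80:260,180:420,::-1],None,fx=3,fy=3))
E
```

```text
6.95 [464.16413682 233.37059621 134.46676833] [-0.87445255 -4.96540984 -0.07172895] [-0.9918563   0.26876175 -0.05695659] 38.29450339078903 32.889670501003124
```

View pics/s4.png

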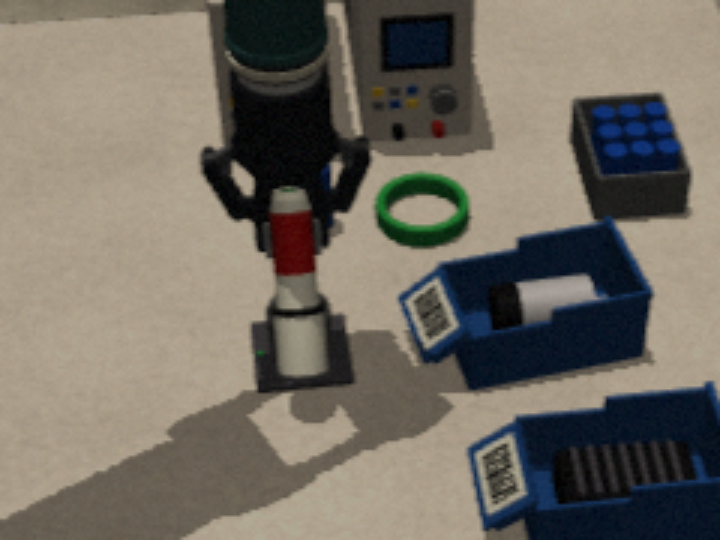

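```bash
cat > h2.py <<'E'
from h import *
from scipy.optimize import least_squares
def fit(X,p,g,a0,wr=True):
    "stick axis: known radii (barrel 17, head 21) fitted to depth points near the grip g"
    p=p.astype(int);V=X-g;a0=np.array(a0,float)/np.linalg.norm(a0)
    sel0=(np.linalg.norm(V,axis=-1)<125)&(X[...,2]>15)
    red=(p[...,0]>p[...,1]+35)&(p[...,0]>p[...,2]+35)
    white=(p.max(-1)-p.min(-1)<60)&(p.min(-1)>70)
    P=X[sel0&(red|white)]
    def res(v,P,full=False):
        c=g+np.array([v[0],v[1],v[2]]);a=a0+v[3]*e1+v[4]*e2;a/=np.linalg.norm(a)
        w=P-c;s=w@a;r=np.linalg.norm(w-np.outer(s,a),axis=1)
        return (s,r,c,a)
    e1=np.linalg.svd(a0[None])[2][1];e2=np.cross(a0,e1)
    v=np.zeros(5)
    for tol in(12,8,5,4):
        s,r,c,a=res(v,P)
        barrel=(s>-42)&(s<32)&(abs(r-17)<tol);head=(s<-62)&(s>-108)&(abs(r-21)<tol)
        B,H=P[barrel],P[head]
        f=lambda v:np.r_[res(v,B)[1]-17,res(v,H)[1]-21,0.01*v[:3]]
        v=least_squares(f,v,loss='soft_l1').x
    s,r,c,a=res(v,P);allp=P[abs(r-19)<6]
    sl=(allp-c)@a
    return c,a,len(B),len(H),np.sqrt(np.mean(f(v)**2)),np.percentile(sl,[1,99])
E
python3 - <<'E'
from h2 import *
z=np.load('s4.npz');th=np.radians(35)
for a0 in([0,np.sin(th),np.cos(th)],[0,.4,.9]):
    c,a,*r=fit(z['X'],z['p'],np.array([464.2,233.4,136.5]),a0);print(c.round(1),a.round(3),np.degrees(np.arccos(a[2])),r)
E
```

```text
[464.6 228.2 139.5] [-0.     0.506  0.863] 30.3988159029535 [378, 243, np.float64(1.7323827338625142), array([-111.38487599,   33.48703406])]
[464.6 228.2 139.5] [-0.     0.506  0.863] 30.38846565845362 [377, 243, np.float64(1.726118394986419), array([-111.39180916,   33.48393363])]
```

jog_arm(plan=[0.004, 0, 0, 0, 0.02, 0.008, 0, 0, 0, 0.02, 0.011, 0, 0, 0, 0.02, 0.011, 0, 0, 0, 0.02])

```text
clock: 7.4
eef_pos: [464.7, 245.1, 134.9]
tool_rot: [-2.22, -2.222, -0.0]
contact_force: [-2.0, -4.0, 0.4]
gripper_width: 33.2
grip_force: 37.8
```

jog_arm(plan=[0, 0, -0.02, 0, 0.02, 0, 0, -0.06, 0, 0.02, 0, 0, -0.1, 0, 0.02, 0, 0, -0.1, 0, 0.02, 0, 0, -0.1, 0, 0.02])

```text
clock: 7.9
eef_pos: [466.0, 246.2, 236.8]
tool_rot: [2.22, 2.222, 0.009]
contact_force: [-0.9, -0.9, -2.5]
gripper_width: 33.1
grip_force: 37.6
```

Run:
```python
from h2 import *
s=robot.state();print(s['clock'],s['eef_pos'],s['contact_force'],s['grip_force'],s['q'].round(2))
g=s['eef_pos']+[0,0,2]
for n in('side','top'):
    p,d,m=grab(n);X=cloud(d,m);cv2.imwrite(f'pics/{n}5.png',p[:,:,::-1]);np.savez(n+'5.npz',p=p,d=d,X=X)
    c,a,*r=fit(X,p,g,[0,.57,.82]);t=(g-c)@a;print(n,c.round(1),a.round(3),np.degrees(np.arccos(a[2])),r,'offset of axis from g',(c+t*a-g).round(1))
```

```text
7.9 [466.03917817 246.21303813 236.79531714] [-0.92137711 -0.85879637 -2.48081299] 37.61311590671539 [ 0.44 -0.01  1.94  0.    1.21  0.44]
side [466.3 240.7 242.6] [-0.004  0.567  0.824] 34.517761470571536 [416, 304, np.float64(1.680901622143441), array([-113.46481191,   31.19402864])] offset of axis from g [ 0.2 -5.5  3.8]
top [466.2 242.1 241.6] [-0.001  0.563  0.826] 34.29769224188161 [135, 173, np.float64(1.4333099768999746), array([-113.97555198,   -1.624533  ])] offset of axis from g [ 0.2 -4.1  2.8]
```

jog_arm(plan=[0, 0, 0, -4, 0.02, 0, 0, 0, -12, 0.02, 0, 0, 0, -20, 0.02, 0, 0, 0, -28, 0.02, 0, 0, 0, -36, 0.02], squeeze=90)

```text
clock: 8.5
eef_pos: [463.5, 244.4, 232.2]
tool_rot: [-1.416, -2.801, 0.004]
contact_force: [-0.2, 0.5, -2.6]
gripper_width: 32.2
grip_force: 89.2
```

jog_arm(plan=[0, 0, 0, -8, 0.02, 0, 0, 0, -16, 0.02, 0, 0, 0, -24, 0.02, 0, 0, 0, -32, 0.02, 0, 0, 0, -40, 0.02])

```text
clock: 9.0
eef_pos: [463.4, 244.4, 232.2]
tool_rot: [-0.372, -3.116, 0.003]
contact_force: [-0.2, 0.6, -2.5]
gripper_width: 32.6
grip_force: 89.2
```

jog_arm(plan=[0, 0, 0, -5, 0.02, 0, 0, 0, -7.5, 0.02, 0, 0, 0, -7.5, 0.02])

```text
clock: 9.3
eef_pos: [463.5, 244.4, 232.4]
tool_rot: [-0.176, -3.133, 0.002]
contact_force: [0.6, -0.6, -2.3]
gripper_width: 32.0
grip_force: 89.2
```

```bash
cat > h3.py <<'E'
from h2 import *
m=robot.camera_model('top');f=240/np.tan(np.radians(m['fov_y'])/2)
def ray(m,u,v,z):
    f=240/np.tan(np.radians(m['fov_y'])/2);R=np.array(m['R']);o=-R.T@m['t'];r=R.T@np.array([(u-m['cx'])/f,(v-m['cy'])/f,1]);return o+r*(z-o[2])/r[2]
L=ray(m,405.8,228.6,52)
E
python3 - <<'E'
from h3 import *
s=robot.state();print('L',L.round(1),s['clock'],s['eef_pos'],s['grip_force'],s['q'].round(2),s['contact_force'].round(1))
th=np.radians(6.6);S=np.sin(np.radians(35));n=np.array([-S*np.cos(th),S*np.sin(th),np.cos(np.radians(35))])
O=np.array([-4.8*-np.cos(th),-4.8*np.sin(th),3.3])
g=L+n*(80+113)-O;t=g-[0,0,2];print('tcp',t.round(1),go(t))
R=Ro.from_rotvec(s['tool_rot']).as_matrix();print('az x',np.degrees(np.arctan2(R[1,0],R[0,0])))
E
```

```text
L [ 585.7 -212.5   52. ] 9.3 [463.53123416 244.39079814 232.40816865] 89.20995891094208 [ 0.44 -0.01  1.94  0.    1.21 -1.02] [ 0.6 -0.6 -2.3]
tcp [ 471.  -199.2  204.8] [-0.0573 -0.4399  0.0281]
az x 173.55642486716718
```

jog_arm(plan=[-0.0025, -0.02, 0, 0, 0.02, -0.008, -0.06, 0, 0, 0.02, -0.0135, -0.105, 0, 0, 0.02, -0.019, -0.15, 0, 0, 0.02, -0.025, -0.195, 0, 0, 0.02])

```text
clock: 9.8
eef_pos: [466.7, 46.8, 233.4]
tool_rot: [-0.177, -3.135, -0.0]
contact_force: [1.6, -0.2, -2.3]
gripper_width: 31.7
grip_force: 89.7
```

jog_arm(plan=[-0.0055, -0.045, 0, 0, 0.02, -0.012, -0.09, 0, 0, 0.02, -0.0175, -0.135, 0, 0, 0.02, -0.023, -0.18, 0, 0, 0.02, -0.028, -0.215, 0, 0, 0.02])

```text
clock: 10.3
eef_pos: [470.4, -170.8, 233.5]
tool_rot: [-0.18, -3.135, -0.001]
contact_force: [0.6, 1.1, -2.1]
gripper_width: 31.9
grip_force: 89.8
```

jog_arm(plan=[-0.003, -0.02, 0, 0, 0.02, -0.0043, -0.03, 0, 0, 0.02, -0.0043, -0.03, 0.01, 0, 0.02, -0.0043, -0.03, 0.01, 0, 0.02])

```text
clock: 10.7
eef_pos: [471.0, -197.5, 222.3]
tool_rot: [-0.177, -3.133, -0.004]
contact_force: [0.2, 0.2, -2.4]
gripper_width: 32.4
grip_force: 89.9
```

```bash
cat > chk.py <<'E'
from h3 import *
import sys
s=robot.state();g=s['eef_pos']+[0,0,2];print(s['clock'],s['eef_pos'].round(1),s['grip_force'])
R=Ro.from_rotvec(s['tool_rot']).as_matrix();th=np.radians(6.5);S=np.sin(np.radians(35));n=np.array([-S*np.cos(th),S*np.sin(th),np.cos(np.radians(35))])
for nm in('side','top'):
    p,d,m=grab(nm);X=cloud(d,m);np.savez('c_'+nm,p=p,d=d,X=X)
    if nm=='side':cv2.imwrite(sys.argv[1],cv2.resize(p[180:400,220:480,::-1],None,fx=2.7,fy=2.7))
    c,a,*r=fit(X,p,g,n);t=(g-c)@a;w=c+t*a-113*a
    k=(L-w)@n/(-a@n);hit=w+((L-w)@n/(a@n))*a
    print(nm,'a',a.round(3),'tilt',np.degrees(np.arccos(a[2])).round(1),'az',np.degrees(np.arctan2(a[1],a[0])).round(1),r,'err deg',np.degrees(np.arccos(a@n)).round(1),'w',w.round(1),'dist',((w-L)@n).round(1),'hit-L',(hit-L).round(1),'off',(c+t*a-g).round(1),'move',(R.T@(L+80*n-w)/1000).round(4))
E
python3 chk.py pics/c1.png
```

```text
10.7 [ 471.  -197.5  222.3] 89.92464601993561
side a [-0.564  0.06   0.824] tilt 34.5 az 174.0 [329, 357, np.float64(1.076050845618514), array([-114.05866946,   13.89682715])] err deg 0.5 w [ 540.3 -204.7  135.1] dist 94.4 hit-L [7.8 2.1 5.3] off [ 5.6 -0.5  3.9] move [-0.0002 -0.0026  0.0175]
top a [-0.593  0.099  0.799] tilt 36.9 az 170.5 [0, 17, np.float64(0.9895310818145545), array([-115.44289281,  -94.4382735 ])] err deg 2.6 w [ 542.5 -203.8  136.7] dist 94.6 hit-L [13.  -0.7  9.1] off [4.6 5.  2.8] move [ 0.0019 -0.0038  0.0192]
```

View pics/c1.png

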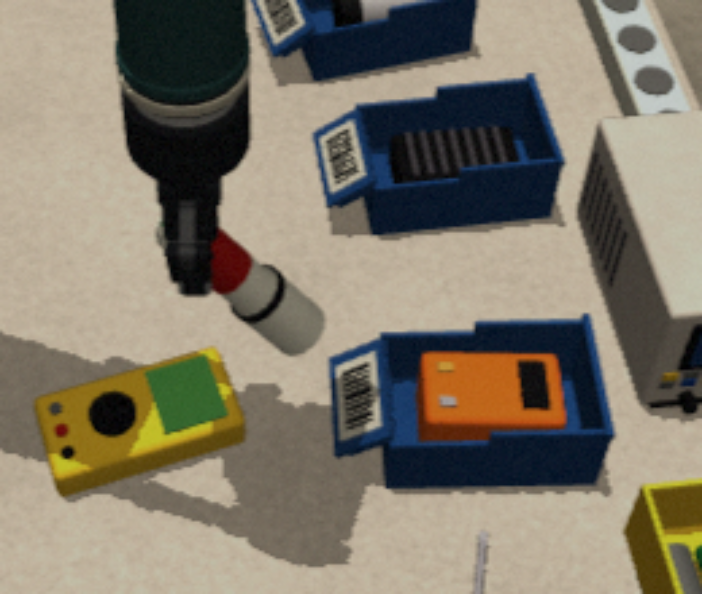

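The crop shows the tilted scanner with its window at about (305,335), pointing at the label at (360,397); the bins and meter are untouched. I'll make the last small move, and cross-check the label's middle from the side view.

jog_arm(plan=[0, -0.001, 0.007, 0, 0.02, 0, -0.0025, 0.014, 0, 0.02, 0, -0.0025, 0.0178, 0, 0.02, 0, -0.0025, 0.0178, 0, 0.02, 0, -0.0025, 0.0178, 0, 0.02])

```text
clock: 11.3
eef_pos: [472.0, -201.3, 206.8]
tool_rot: [-0.176, -3.136, -0.0]
contact_force: [0.0, -0.4, -1.6]
gripper_width: 32.2
grip_force: 89.9
```

```bash
python3 chk.py pics/c2.png
python3 - <<'E'
from h3 import *
m=robot.camera_model('side');z=np.load('side1.npz');p=z['p'].astype(int)
q=(p.max(-1)-p.min(-1)<70)&(p.min(-1)>95)&(np.indices((480,640))[0]>300)
w=np.zeros((480,640),np.uint8);w[306:350,343:364]=q[306:350,343:364];w=cv2.morphologyEx(w,cv2.MORPH_CLOSE,np.ones((7,7)))
c,s,a=cv2.minAreaRect(np.argwhere(w)[:,::-1].astype(np.float32));print(c,s,a,'side L',ray(m,*c,52).round(1),'eye',ray(m,353.5,327,52).round(1),'top L',L.round(1))
E
```

```text
11.3 [ 472.  -201.3  206.8] 89.87184941768646
side a [-0.567  0.059  0.822] tilt 34.7 az 174.1 [324, 347, np.float64(1.0456799110415196), array([-113.82936635,   29.30562546])] err deg 0.4 w [ 541.6 -208.5  119.8] dist 81.0 hit-L [ 1.8 -0.8  1.3] off [ 5.6 -0.5  3.9] move [0.0016 0.001  0.0023]
top a [-0.739  0.11   0.665] tilt 48.4 az 171.5 [0, 11, np.float64(0.6530493957355091), array([-115.59132962,  -91.38303176])] err deg 13.4 w [ 546.9 -208.3  123.2] dist 80.8 hit-L [22.5 -5.  16.1] off [ -8.6   5.4 -10.5] move [0.0068 0.0003 0.0057]
(351.5, 327.5) (43.0, 17.0) 90.0 side L [ 582.4 -216.8   52. ] eye [ 586.6 -216.1   52. ] top L [ 585.7 -212.5   52. ]
```

jog_arm(plan=[0.001, -0.002, 0.0015, 0, 0.02, 0.001, -0.002, 0.0015, 0, 0.02, 0.001, -0.002, 0.0015, 0, 0.02, 0.001, -0.002, 0.0015, 0, 0.02, 0.001, -0.002, 0.0015, 0, 0.02])

```text
clock: 11.9
eef_pos: [470.8, -203.4, 205.5]
tool_rot: [0.177, 3.137, -0.0]
contact_force: [0.3, -0.0, -2.7]
gripper_width: 32.2
grip_force: 89.9
```

jog_arm(plan=[0, 0, 0, 0, 0.02, 0, 0, 0, 0, 0.02, 0, 0, 0, 0, 0.02, 0, 0, 0, 0, 0.02, 0, 0, 0, 0, 0.02])

```text
clock: 12.4
eef_pos: [470.8, -203.3, 205.5]
tool_rot: [-0.177, -3.137, -0.0]
contact_force: [0.4, -0.1, -2.8]
gripper_width: 32.3
grip_force: 89.9
```

```bash
python3 chk.py pics/c3.png | head -2
```

```text
12.4 [ 470.8 -203.3  205.5] 89.87718343734741
side a [-0.566  0.063  0.822] tilt 34.7 az 173.7 [329, 354, np.float64(1.0513812216577552), array([-113.82307196,   28.71478128])] err deg 0.3 w [ 540.5 -210.8  118.5] dist 80.4 hit-L [ 0.3 -3.4  0.5] off [ 5.7 -0.4  3.9] move [0.0007 0.0035 0.001 ]
```

View pics/c3.png

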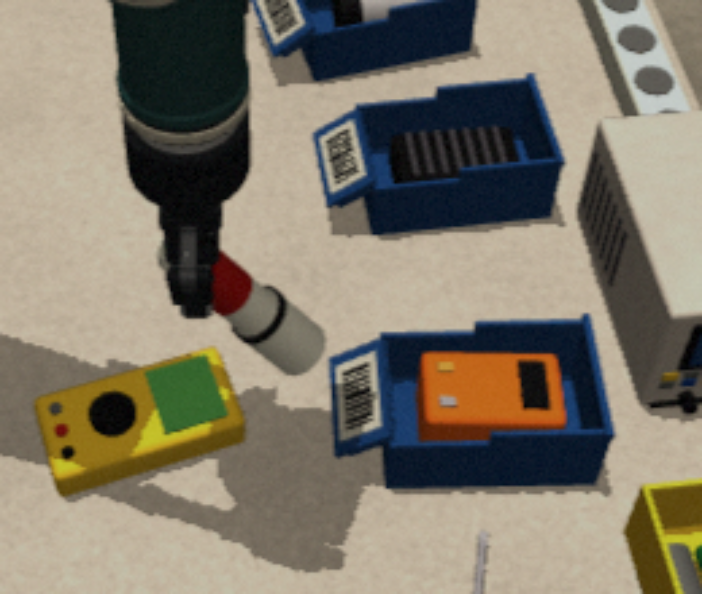

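The crop shows the scanner aimed at the label, steady and clear of everything. The two cameras put the label's middle about 4 mm apart in y, so I'll use the wrist camera to decide.

Run:
```python
from h3 import *
p,d,m=grab('wrist');np.savez('w2.npz',p=p,d=d);f=240/np.tan(np.radians(m['fov_y'])/2)
for y in(-212.5,-216.3):
    c=np.array(m['R'])@np.array([586,y,52])+m['t'];h=np.hypot(*c[:2]);t=np.arctan2(h,c[2])
    u,v=m['cx']+f*t*c[0]/h,m['cy']+f*t*c[1]/h;print(y,u,v)
    cv2.circle(p,(int(u),int(v)),2,(255,0,0) if y>-213 else (0,255,0),-1)
cv2.imwrite('pics/w2.png',p[:,:,::-1])
```

```text
-212.5 324.61823886294104 354.087457725977
-216.3 320.4105593563462 354.4800257916431
```

View pics/w2.png

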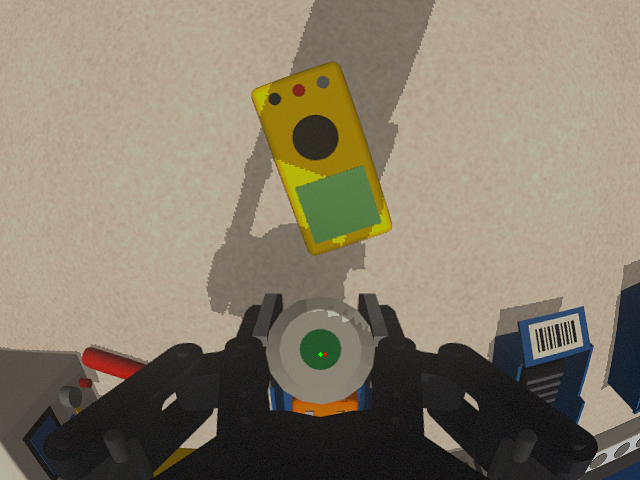

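The wrist view shows the scanner hiding the label, so it can't settle the question. I'll take the midpoint, a 1.5 mm shift, and hand in.

jog_arm(plan=[0, 0.0015, 0, 0, 0.02, 0, 0.0015, 0, 0, 0.02, 0, 0.0015, 0, 0, 0.02, 0, 0.0015, 0, 0, 0.02, 0, 0.0015, 0, 0, 0.02])

```text
clock: 13.05
eef_pos: [471.0, -201.8, 205.5]
tool_rot: [0.177, 3.137, 0.0]
contact_force: [0.6, -0.3, -1.5]
gripper_width: 32.4
grip_force: 89.9
```

```bash
python3 -c "
from rig import robot
s=robot.state();print(s['eef_pos'],abs(s['joint_velocities']).max());print(robot.finish_job())"
```

```text
[ 470.97919116 -201.82783442  205.4687967 ] 0.0017050221958277573
the job is handed in; nothing more can be done
None
```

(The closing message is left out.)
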